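Hold the clear-glaze test block in the light gauge

TASK

Check the clear glaze: first slide the light gauge's shutter fully open by its tab, then take the tall glass test block out of the rack, gripping it only by its two narrow frosted end faces and never touching its polished faces with the gripper. Hold it upright in the light path, midway between lamp and receiver, with the beam passing squarely through the middle of its polished faces, and finish while still holding it there in the air, clear of the gauge: do not put it down or let it go. Do not knock the block against the gauge, and leave the two short blocks and everything else where they stand.

Things in the scene. Friction and masses are not known exactly. Their poses are not given: they have to be found in the camera images.
- prism: Tall solid block of clear glass, 36 (x) x 24 (y) x 110 mm, 0.17 to 0.3 kg, upright in any one of the rack's pockets. Origin: centre of its underside; x runs through the narrow ends, z up. The ends (x = +-18 mm, 24 mm wide, full height) are matt whitish frosted faces: grip these, fingers closing along x. The broad faces (y = +-11 mm) are polished: do not touch. Either way round will do.
- prism_face_a: The polished clear-glass half of the tall block on its +y side, 26 mm wide, its face 11 mm from the middle, set back 1 mm behind the edges of the frosted ends. Moves with the block; origin and axes those of prism.
- prism_face_b: The polished clear-glass half of the tall block on its -y side, 26 mm wide, its face 11 mm from the middle, set back 1 mm behind the edges of the frosted ends. Moves with the block; origin and axes those of prism.
- prism_window (a point): Middle of the area of the polished faces that the light should pass through: on the block's centre line, 45 mm above its underside (65 mm below its top). Axes as prism: the light should go along y. Gripping the block 75 to 95 mm above its underside keeps clear of it.
- rack: Fixed wooden rack, 100 (x) x 215 (y) x 25 mm high, origin at the centre of its underside. Three pockets in a row along y, at y = -66, 0, +66 mm, 39 (x) x 27 (y) mm, 15 mm deep (floor 10 mm above the table). The frosted ends of the blocks face along the rack's +x and -x. Turned by at most 20 degrees; it may stand left or right of the gauge.
- short1: A short glass block, 36 x 24 x 62 mm, in another rack pocket, otherwise like the tall one. Leave it. Origin at the centre of its underside.
- short2: A second short glass block like short1. Leave it.
- gauge: Light gauge, fixed: base plate 110 (x) x 310 (y) x 18 mm, two grey housings 155 mm high. Origin on the table under the beam's middle; the beam runs level along y. Lamp housing at +y (90 mm wide in x, face at y = 75 mm, back at 155), receiver at -y (75 mm wide, face at y = -75, back at -135). Between them (y from -75 to +59 mm) it is open above and to both sides.
- beam_mid (a point): Middle of the light beam, midway between lamp and receiver, 115 mm above the table. Axes as gauge: y along the beam, z up. Put the block's window here, block y along the gauge's y. The lamp is at the end to the robot's left (+y).
- shutter_plate (a joint): Travel of the lamp's shutter, m: 0 = shut (a 36 mm wide steel plate covers the lamp opening), 0.040 = fully open, at its stop. Starts within 8 mm of shut. Opens along the gauge's +x (away from the robot; the gauge is turned by less than 20 degrees), stays where it is left, takes about 2 N.
- shutter_tab (a point): Middle of the top of the shutter's dark steel tab, 188 mm above the table; moves with the shutter. The tab is 12 mm thick along gauge x (the sliding direction), 16 mm wide along gauge y, stands 33 mm above the lamp housing's top, at gauge y = +67 mm just in front of that housing. Pinch it from above, fingers closing along gauge x, or push it.
- bowl1: Porcelain bowl, 120 mm across, 55 mm high, on the table beyond the gauge and rack. Leave it.
- bowl2: Porcelain bowl, 110 mm across, 50 mm high, on the table beyond the gauge and rack. Leave it.
- jar: White lidded jar, 70 mm across, 100 mm high, on the far part of the table. Leave it.
- brush: Brush lying on the table in front of the robot. Leave it.
- sponge_block: Cork rubbing block, 90 x 60 x 30 mm, on the left of the table. Leave it.
- mug: Blue handleless cup, 76 mm across, 85 mm high, on the right of the table. Leave it.
There are look-alikes about, which are no part of the job. Leave any green or purple look-alike of the prism alone.

How it is judged:
On the way, in this order (a step that is already met when the one before it is completed fails the run):
1. the shutter is slid fully open while the tall block still stands in the rack (value of joint shutter_plate above 0.034 m and distance of prism from where it was at the start of the episode below 0.02 m), for 0.2 s.
2. the tall block is lifted out of the rack in the gripper (height (world z) of prism above 0.04 m and contact force between the fingers and prism above 1 N), for 0.2 s.
At the end, for the whole second after the job is handed in: Shutter open over 32 mm; tall block held still in the fingers, off the gauge, window within 8 mm of the beam sideways, 22 mm in height, 25 mm of midway along it; square to the beam within 10 degrees, upright within 8 degrees; short blocks within 30 mm of their start (all of step 2 and value of joint shutter_plate above 0.032 m and x of prism_window in the frame of beam_mid between -0.008 and 0.008 m and y of prism_window in the frame of beam_mid between -0.025 and 0.025 m and z of prism_window in the frame of beam_mid between -0.022 and 0.022 m and angle between the y axis of prism and the y axis of gauge, either way round below 0.17 rad and angle between prism's own z axis and vertical below 0.15 rad and contact force between prism and gauge below 0.2 N and linear speed of prism below 0.03 m/s and distance of each of short1, short2 from where it was at the start of the episode below 0.03 m); the arm keeps its last pose, push and grip.
It fails at once if the gripper touches a polished face of the tall block (contact force between any of the fingers, the arm and prism_face_a above 0.5 N or contact force between any of the fingers, the arm and prism_face_b above 0.5 N).
It fails at once if the tall block is knocked against the gauge (contact force between prism and gauge above 3 N).
It fails at once if a short block is moved more than 30 mm (distance of any of short1, short2 from where it was at the start of the episode above 0.03 m).
It fails at once if another thing on the table is moved more than 30 mm (distance of any of bowl1, bowl2, jar, brush, sponge_block, mug from where it was at the start of the episode above 0.03 m).
It also fails if it takes over 56 s, if anything falls off the work surface, if the arm or the gripper's body presses on something with over 40 N, if the wrist force passes 120 N, or if a joint passes its speed limit or range.

ROBOT

A 7-joint arm with a two-finger parallel gripper is mounted at the origin on the work surface. World frame = base frame: x ahead of the robot, y to its left, z up, the work surface at z = 0. Lengths are in m, angles in rad, forces in N, time in s.
With the tool pointing down it reaches from about 0.425 to 0.925 m from the base axis. Payload 6.8 kg.
Tool frame: the origin (TCP) lies on the centre line of the jaws, within the pads' length; the fingertips stand 17 mm ahead of it and the grasp point (between the pads) lies 2 mm behind it; z points along the fingers, x is the direction in which the jaws open and shut, and the axes are right-handed (so a half turn about z gives the same grasp; the last joint's range is limited). The gripper opens to 85 mm and grips with 20 to 120 N. Pads are 22 mm wide; open, the fingers measure 114 mm over their backs; the gripper's body (76 mm by 85 mm) begins 54 mm behind the grasp point. The pads swing forward as they close: fully open they stand 13 mm farther back than shut.
Start: joints at [1.078, 0.477, 0.022, 1.555, -0.011, 1.109, -0.083], TCP at [0.253, -0.626, 0.248] pointing down, gripper open.
Joint ranges: [-2.96, 2.96], [-0.34, 2.1], [-1.41, 1.46], [0.24, 2.44], [-1.37, 4.51], [0.17, 1.92], [-2.96, 2.96]. Speed limits (rad/s): [2.39, 2.39, 3.14, 3.14, 3.14, 3.14, 3.14].

INTERFACE

Orientations are given as a unit quaternion [w, x, y, z].
In Python, from station import status, read_camera, camera_model, bot gives the robot as it stands.
- The arm moves only by the tool arm_command, never from a script. Its argument "series" is a list of rows, each a list of 3 entries, a list of its own where there are three numbers: the finger opening in mm, from 0 to 85.4, then the shift along the tool's x, y, z in mm, then the turn about the tool's z in rad. In form: [[gripper, [dx, dy, dz], roll], ...]. A call has 1 to 8 rows; each row is the pose to reach, as a shift and turn from the pose commanded when the call began, along the tool's axes at that moment; what a row does not reach only later rows make up. A row lasts 1/8 s, in which the tool goes at most 62.5 mm and 10.7 degrees, less where a joint would pass 70% of its speed; a pose out of reach is approached as far as the arm can. A call with a gripper value outside its range is refused whole. The fingers move at their own pace and stop on an object; "squeeze" is the grip in N (left out, the last holds). Time passes only in rows, so rows that repeat a pose let the fingers close. It gives the time, the measured TCP pose, the force and the opening at its end, in the units of the state.
- status.get_obs(): the state, without advancing time (a new reading comes with each control period).
- read_camera(name): name is "scene" or "top" or "wrist"; returns the picture (420x560x3 uint8, blue, green, red); there is no depth.
- camera_model(name): a dict with "fov_y" (degrees; the focal length in pixels is half the picture's height over the tangent of half this angle, whatever the lens; pixels are square), "cx", "cy" (the principal point, pixels), "k1" (the pictures are not rectified: a ray, as slopes to the right and down, at radius r is drawn at 1 + k1 r^2 times it, then the intrinsics apply), "R" (3x3) and "t" (3): a world point X has camera coordinates R X + t. Camera axes: x right, y down, z forward; pixel columns grow to the right and rows downward; lengths in m; the calibration is good to about 2 mm. A picture is of the moment at which its call begins: read the wrist's pose just before it. camera_model takes no time and is no camera call; for the wrist camera it gives the pose at the moment of the call.
- bot.hand_in(): hands the job in, once; it reports no verdict.
The state is a dict: "t": time; "q": joint angles; "joint_vel": joint speeds; "joint_torque": joint torques, N m; "eef_pos": TCP position; "tool_rot": TCP orientation; "contact_force": force on the tool from outside, world axes, zero at the start; "torque": the same for the moment, N m; "gripper_width": opening from 0.0 (shut) to 1.0 (fully open).
Only numpy, scipy, OpenCV 4.12 (cv2) and the standard library are available. Lean on these libraries where they do the work, as an engineer would, in place of code of your own. Each camera call takes 0.05 s, during which the arm holds its last target.

## Working session

There is one attempt and no reset: what is moved stays moved. The work goes in short steps, Python scripts to look and compute and a tool call to move; the robot and the scene stay as the last step left them, time stands still between calls to the robot, and variables do not carry over. Pictures are saved under pics/ and viewed, and the job is handed in when it is done.

Besides the shell and the picture viewer there is one more tool, called after ">>>" by a JSON object that holds its "name" and its "arguments", one argument or row to a line. arm_command: Moves the arm, as the interface text tells. Its arguments: {"type":"object","properties":{"series":{"type":"array"},"squeeze":{"type":"number"}},"required":["series"]}

```bash
ls; mkdir -p pics; python3 - <<'E'
from station import status, read_camera, camera_model, bot
import cv2
print(status.get_obs())
for n in ["scene","top","wrist"]:
    m=camera_model(n); print(n,m)
    cv2.imwrite(f"pics/{n}0.png",read_camera(n))
E
```

```text
pics
{'t': 0.0, 'q': array([ 1.07788917,  0.4777723 ,  0.02231077,  1.55645634, -0.01147388,
        1.10930643, -0.08306219]), 'joint_vel': array([ 0.00070261,  0.00041044, -0.00029546,  0.00074367, -0.00055166,
        0.00125441, -0.00074197]), 'joint_torque': array([-9.08745028e-05, -5.96458590e+01,  1.60747737e+00, -2.81204313e+01,
        1.22833857e-02,  9.49329376e-03,  3.92941018e-06]), 'eef_pos': array([ 0.25316722, -0.62511453,  0.24734172]), 'tool_rot': array([-4.45599911e-04,  8.29297575e-01, -5.58806504e-01, -7.90290303e-04]), 'contact_force': array([ 0.00663483, -0.70805969, -0.22551393]), 'torque': array([ 0.00791674,  0.0257366 , -0.0740313 ]), 'gripper_width': 1.0011313611486046}
scene {'fov_y': 50.02648137705931, 'cx': 267.2766537803919, 'cy': 215.7058471118561, 'k1': -0.10428342119634493, 'R': array([[ 0.82653684,  0.56288161, -0.0010668 ],
       [ 0.354195  , -0.52157199, -0.77621425],
       [-0.43747314,  0.64119182, -0.63046831]]), 't': array([-0.47513073, -0.09671527,  1.61541175])}
top {'fov_y': 52.41402604138457, 'cx': 274.27927204048603, 'cy': 206.99189155081612, 'k1': -0.12118158423340099, 'R': array([[-0.02856577, -0.99951324, -0.01254135],
       [-0.99155583,  0.0299216 , -0.12618135],
       [ 0.12649518,  0.00883098, -0.99192791]]), 't': array([0.03309613, 0.57364059, 1.58787141])}
wrist {'fov_y': 67.03152092504774, 'cx': 277.81766708674195, 'cy': 210.55771029066702, 'k1': -0.0020396982726036414, 'R': array([[ 0.37501247, -0.92701889, -0.00127212],
       [-0.88517085, -0.35849042,  0.29657576],
       [-0.27538738, -0.11009357, -0.95500848]]), 't': array([-0.67379767, -0.03951645,  0.38069594])}
```

View pics/scene0.png

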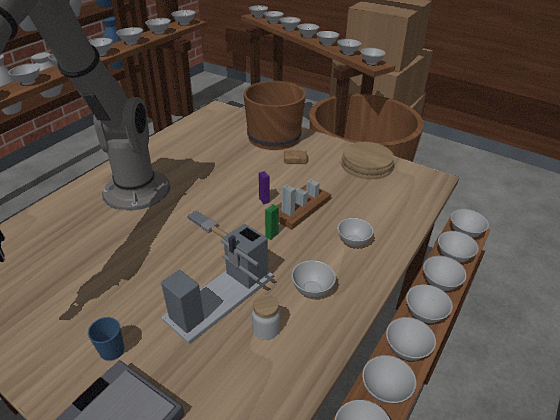

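View pics/top0.png

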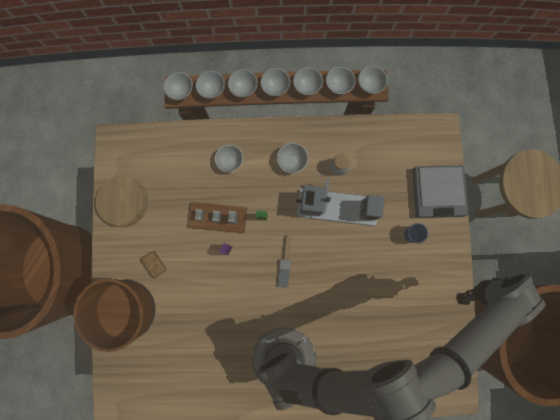

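View pics/wrist0.png

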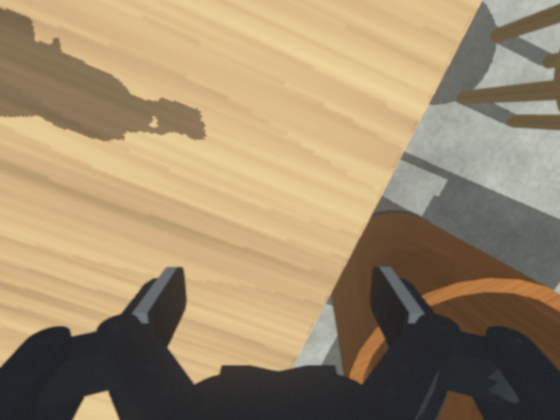

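The top view shows the gauge at about (340,205) and the rack at about (217,217). Next I'll enlarge the crops and set up helpers.

```bash
cat > h.py <<'E'
import numpy as np, cv2
from station import status, read_camera, camera_model, bot
def K(m,h=420):
    f=h/2/np.tan(np.radians(m['fov_y']/2)); return f
def proj(m,X):
    c=np.asarray(m['R'])@np.asarray(X,float)+m['t']; s=c[:2]/c[2]; s=s*(1+m['k1']*(s@s)); f=K(m)
    return np.array([m['cx']+f*s[0],m['cy']+f*s[1]])
def ray(m,uv):
    f=K(m); d=np.array([(uv[0]-m['cx'])/f,(uv[1]-m['cy'])/f]); s=d.copy()
    for _ in range(30): s=d/(1+m['k1']*(s@s))
    R=np.asarray(m['R']); o=-R.T@m['t']; v=R.T@np.array([s[0],s[1],1.]); return o,v/np.linalg.norm(v)
def onz(m,uv,z):
    o,v=ray(m,uv); return o+v*(z-o[2])/v[2]
def tri(ms,uvs):
    A=np.zeros((3,3));b=np.zeros(3)
    L=[ray(m,u) for m,u in zip(ms,uvs)]
    for o,v in L:
        P=np.eye(3)-np.outer(v,v);A+=P;b+=P@o
    X=np.linalg.solve(A,b); return X,[np.linalg.norm((np.eye(3)-np.outer(v,v))@(X-o)) for o,v in L]
E
python3 - <<'E'
import cv2
t=cv2.imread('pics/top0.png');s=cv2.imread('pics/scene0.png')
cv2.imwrite('pics/c_top.png',cv2.resize(t[170:260,180:400],None,fx=3.6,fy=3.6,interpolation=cv2.INTER_CUBIC))
cv2.imwrite('pics/c_sc.png',cv2.resize(s[150:345,150:350],None,fx=3,fy=3,interpolation=cv2.INTER_CUBIC))
E
```

```text
(no output)
```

View pics/c_top.png

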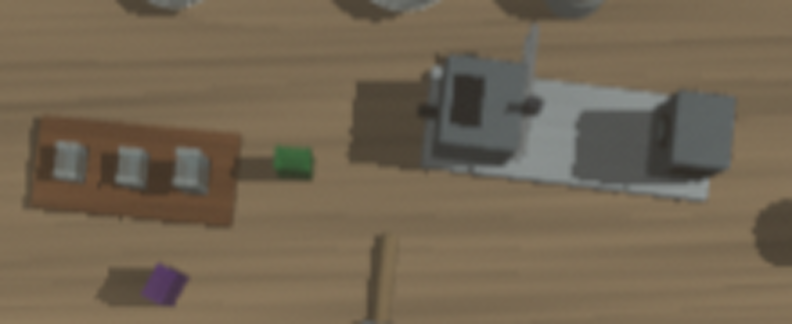

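View pics/c_sc.png

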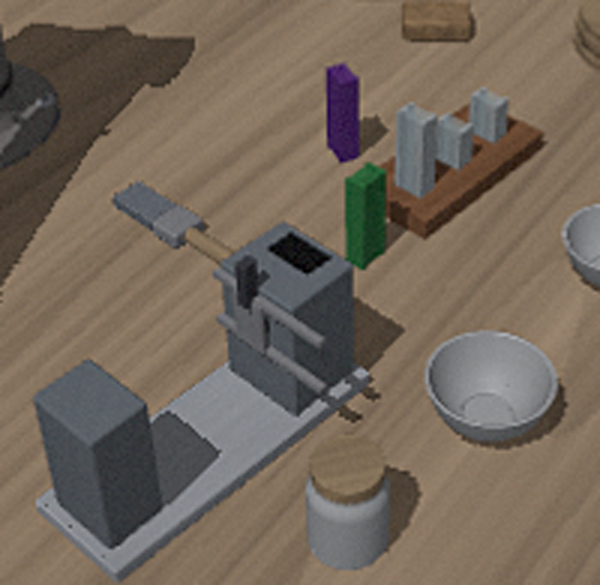

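```bash
python3 - <<'E'
from h import *
np.set_printoptions(precision=4,suppress=True)
t=camera_model('top');s=camera_model('scene')
for m in (t,s): print(-np.asarray(m['R']).T@m['t'])
T=lambda u,v:(180+u/3.6-.36,170+v/3.6-.36)
S=lambda u,v:(150+u/3-.33,150+v/3-.33)
for n,(u,v),z in [('rackTL',(37,117),.025),('rackTR',(241,134),.025),('rackBR',(233,226),.025),('rackBL',(26,208),.025),
  ('baseBR',(709,200),.018),('baseBL',(423,167),.018),('recTL',(673,90),.155),('recTR',(736,93),.155),('recBR',(733,175),.155),('recBL',(668,168),.155),
  ('lampTL',(443,55),.155),('lampTR',(530,63),.155),('lampBR',(520,160),.155),('lampBL',(437,150),.155),('tabtop',(533,102),.188),('talltop',(190,167),.12),('green',(293,163),.11)]:
    print(n,onz(t,T(u,v),z))
print('tab',tri([t,s],[T(535,103),S(245,262)]))
print('tall',tri([t,s],[T(190,167),S(417,110)]))
print('green',tri([t,s],[T(294,162),S(366,175)]))
print('purp',tri([t,s],[T(165,285),S(342,75)]))
E
```

```text
[0.3689 0.0019 1.6479]
[ 1.1337 -0.8188  0.9429]
rackTL [0.6046 0.342  0.025 ]
rackTR [0.5795 0.1226 0.025 ]
rackBR [0.4816 0.1332 0.025 ]
rackBL [0.5069 0.3543 0.025 ]
baseBR [ 0.4943 -0.375   0.018 ]
baseBL [ 0.5391 -0.0703  0.018 ]
recTL [ 0.5936 -0.3138  0.155 ]
recTR [ 0.5888 -0.3765  0.155 ]
recBR [ 0.5076 -0.3685  0.155 ]
recBL [ 0.5165 -0.3045  0.155 ]
lampTL [ 0.6352 -0.0879  0.155 ]
lampTR [ 0.6247 -0.1735  0.155 ]
lampBR [ 0.5288 -0.1594  0.155 ]
lampBL [ 0.5411 -0.0786  0.155 ]
tabtop [ 0.5809 -0.1708  0.188 ]
talltop [0.5354 0.1675 0.12  ]
green [0.5375 0.0645 0.11  ]
tab (array([ 0.581 , -0.1719,  0.1867]), [np.float64(0.001291452031200189), np.float64(0.0012914520312003372)])
tall (array([0.5374, 0.1688, 0.1251]), [np.float64(0.003142938671861784), np.float64(0.0031429386718617746)])
green (array([0.5417, 0.0658, 0.1075]), [np.float64(0.003715310252825184), np.float64(0.0037153102528250936)])
purp (array([0.4213, 0.1982, 0.109 ]), [np.float64(0.0035872179971017473), np.float64(0.0035872179971020235)])
```

```bash
cat >> h.py <<'E'
from scipy.spatial.transform import Rotation as Ro
np.set_printoptions(precision=4,suppress=True)
def toolR():
    q=status.get_obs()['tool_rot']; return Ro.from_quat([q[1],q[2],q[3],q[0]]).as_matrix()
def yaw(): R=toolR(); return np.degrees(np.arctan2(R[1,0],R[0,0]))
def go(target,yawdeg=None):
    o=status.get_obs(); R=toolR(); d=np.array(target)-o['eef_pos']
    a=0 if yawdeg is None else -(yawdeg-yaw())
    a=(a+180)%360-180
    print('t',o['t'],'tcp',o['eef_pos'],'yaw',yaw(),'shift mm',1000*R.T@d,'roll',np.radians(a),'tilt z',R[:,2])
E
python3 - <<'E'
from h import *
m=camera_model('wrist'); R=toolR(); c=-np.asarray(m['R']).T@m['t']
print('cam in tool',R.T@(c-status.get_obs()['eef_pos']), 'fwd in tool',R.T@np.asarray(m['R'])[2])
go([0.57,-0.26,0.42],-8.)
E
```

```text
cam in tool [-0.0004 -0.0749 -0.127 ] fwd in tool [0.0002 0.2964 0.9551]
t 0.15 tcp [ 0.2532 -0.6253  0.2476] yaw -67.94883263161805 shift mm [-219.8474 -430.7172 -172.1845] roll -1.0463045121487518 tilt z [-0.0006  0.0013 -1.    ]
```

>>> {"name": "arm_command", "arguments": {
  "series": [
    [85, [-10, -20, -60], -0.1],
    [85, [-35, -60, -110], -0.25],
    [85, [-60, -110, -150], -0.4],
    [85, [-85, -165, -172], -0.55],
    [85, [-110, -220, -172], -0.7],
    [85, [-137, -275, -172], -0.85],
    [85, [-164, -325, -172], -1.0],
    [85, [-190, -378, -172], -1.046]
  ]
}}

```text
t: 1.15
eef_pos: [0.5322, -0.3072, 0.4202]
tool_rot: [0.0, 0.998, -0.069, -0.0]
contact_force: [0.2, -0.2, 0.2]
gripper_width: 0.991
```

>>> {"name": "arm_command", "arguments": {
  "series": [
    [85, [46, -40, 0], 0],
    [85, [46, -40, 0], 0],
    [85, [46, -40, 0], 0]
  ]
}}

```text
t: 1.52
eef_pos: [0.5821, -0.2762, 0.4198]
tool_rot: [0.0, 0.998, -0.07, -0.001]
contact_force: [-0.7, -0.9, -0.5]
gripper_width: 0.996
```

```bash
python3 - <<'E'
from h import *
go([0.57,-0.26,0.42],-8.)
print(status.get_obs()['joint_vel'])
cv2.imwrite('pics/w1.png',read_camera('wrist')); m=camera_model('wrist'); np.save('w1.npy',m,allow_pickle=True); print(status.get_obs()['q'])
E
```

```text
t 1.525 tcp [ 0.5821 -0.2762  0.4198] yaw -8.036076382309727 shift mm [-14.2402 -14.3233  -0.2343] roll -0.0006296516535127788 tilt z [-0.0013 -0.0003 -1.    ]
[ 0.0257 -0.0138  0.0211  0.0053  0.0008 -0.0007 -0.001 ]
[ 0.5924  0.3495 -0.3426  1.3736  0.1173  1.439   0.1116]
```

View pics/w1.png

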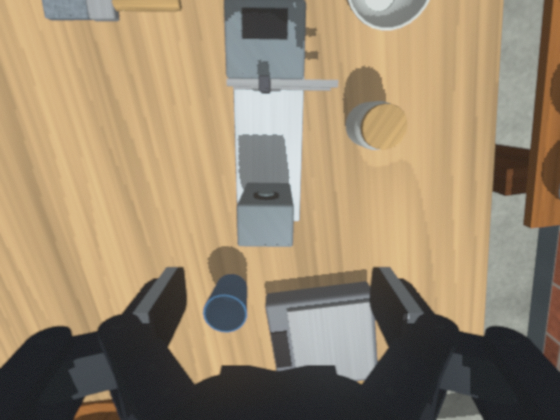

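```bash
python3 - <<'E'
import cv2
t=cv2.imread('pics/w1.png')
cv2.imwrite('pics/c_w1.png',cv2.resize(t[0:130,195:355],None,fx=4.6,fy=4.6,interpolation=cv2.INTER_CUBIC))
cv2.imwrite('pics/c_w1b.png',cv2.resize(t[125:255,195:355],None,fx=4.6,fy=4.6,interpolation=cv2.INTER_CUBIC))
E
```

```text
(no output)
```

View pics/c_w1.png

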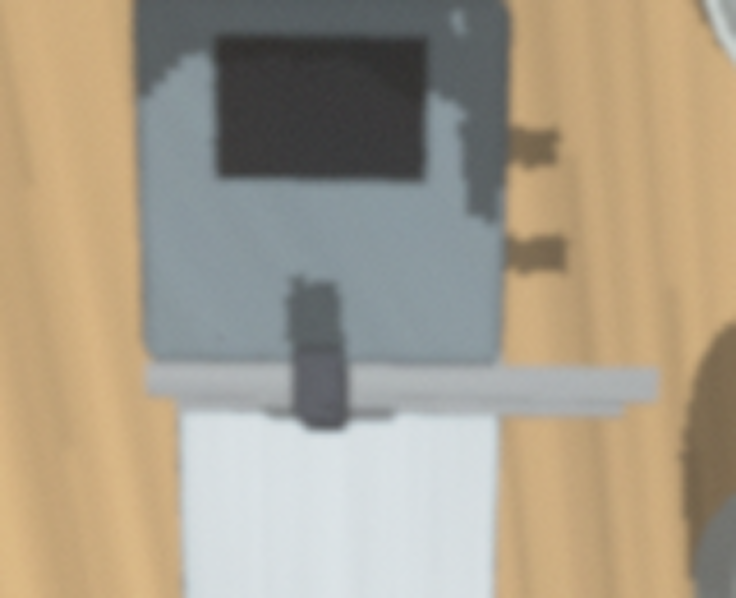

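View pics/c_w1b.png

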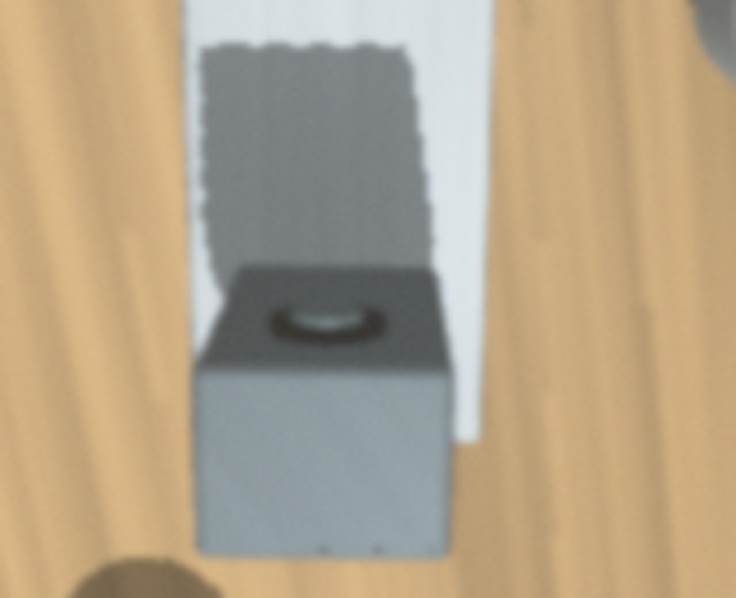

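```bash
python3 - <<'E'
from h import *
m=np.load('w1.npy',allow_pickle=True).item()
A=lambda u,v:(195+u/4.6-.4,v/4.6-.4); B=lambda u,v:(195+u/4.6-.4,125+v/4.6-.4)
P={}
for n,p,z in [('lampFL',A(147,358),.155),('lampFR',A(500,358),.155),('recFL',B(197,370),.155),('recFR',B(452,370),.155),('recBL',B(203,555),.155),('recBR',B(447,555),.155),('lens',B(328,320),.115),('tab',A(322,388),.188),('tabL',A(296,388),.188),('tabR',A(350,388),.188),('baseL1',A(183,500),.018),('baseR1',A(495,500),.018),('baseL2',B(186,50),.018),('baseR2',B(492,50),.018)]:
    P[n]=onz(m,p,z); print(n,P[n])
w=lambda a,b:np.linalg.norm(P[a]-P[b])
print('lampw',w('lampFL','lampFR'),'recw',w('recFL','recFR'),w('recBL','recBR'),'recdepth',w('recFL','recBL'),w('recFR','recBR'),'tabthick',w('tabL','tabR'))
a=(P['lampFL']+P['lampFR'])/2; b=(P['recFL']+P['recFR'])/2; d=a-b; print('mid',(a+b)/2,'len',np.linalg.norm(d),'yaw',np.degrees(np.arctan2(-d[0],d[1])))
for x in (('lampFL','lampFR'),('recFL','recFR'),('recBL','recBR'),('baseL1','baseR1')):
    d=P[x[1]]-P[x[0]]; print(x,np.degrees(np.arctan2(d[1],d[0])))
d=P['baseL1']-P['baseL2'];print('base',np.degrees(np.arctan2(-d[0],d[1])))
d=P['baseR1']-P['baseR2'];print('base',np.degrees(np.arctan2(-d[0],d[1])))
for n in ('baseL1','baseR1'):print(n)
E
```

```text
lampFL [ 0.5384 -0.1564  0.155 ]
lampFR [ 0.6254 -0.1688  0.155 ]
recFL [ 0.5234 -0.3081  0.155 ]
recFR [ 0.5941 -0.3182  0.155 ]
recBL [ 0.515  -0.3636  0.155 ]
recBR [ 0.5854 -0.3736  0.155 ]
lens [ 0.5589 -0.3089  0.115 ]
tab [ 0.5814 -0.1722  0.188 ]
tabL [ 0.5755 -0.1713  0.188 ]
tabR [ 0.5877 -0.1731  0.188 ]
baseL1 [ 0.5235 -0.1868  0.018 ]
baseR1 [ 0.6301 -0.2021  0.018 ]
baseL2 [ 0.5168 -0.2284  0.018 ]
baseR2 [ 0.624  -0.2438  0.018 ]
lampw 0.08790218916631112 recw 0.07139103684676885 0.07110668251637656 recdepth 0.056166687182452185 0.056155692248711 tabthick 0.012384150672004868
mid [ 0.5703 -0.2379  0.155 ] len 0.15227236148917422 yaw -8.741849520989991
('lampFL', 'lampFR') -8.167772114950749
('recFL', 'recFR') -8.137666052741446
('recBL', 'recBR') -8.126596772524016
('baseL1', 'baseR1') -8.160350465334758
base -9.03793158851319
base -8.296357675605885
baseL1
baseR1
```

```bash
python3 - <<'E'
from h import *
go([0.5814,-0.172,0.30],-8.15)
go([0.5814,-0.172,0.182],-8.15)
E
```

```text
t 1.575 tcp [ 0.5816 -0.2771  0.42  ] yaw -8.133338058737401 shift mm [ -14.9254 -104.0707  119.9339] roll 0.0002908057348064787 tilt z [-0.001  -0.0007 -1.    ]
t 1.575 tcp [ 0.5816 -0.2771  0.42  ] yaw -8.133338058737401 shift mm [ -14.8148 -104.1699  237.9338] roll 0.0002908057348064787 tilt z [-0.001  -0.0007 -1.    ]
```

>>> {"name": "arm_command", "arguments": {
  "series": [
    [60, [-5, -35, 30], 0],
    [60, [-10, -70, 80], 0],
    [60, [-15, -104, 130], 0],
    [60, [-15, -104, 180], 0],
    [60, [-15, -104, 180], 0],
    [60, [-15, -104, 180], 0]
  ]
}}

```text
t: 2.33
eef_pos: [0.5828, -0.1725, 0.2425]
tool_rot: [0.001, 0.997, -0.071, 0.001]
contact_force: [0.4, -0.1, 0.6]
gripper_width: 0.703
```

```bash
python3 - <<'E'
from h import *
go([0.5814,-0.172,0.182],-8.15)
cv2.imwrite('pics/w2.png',read_camera('wrist')); m=camera_model('wrist'); np.save('w2.npy',m,allow_pickle=True)
E
```

```text
t 2.325 tcp [ 0.5828 -0.1725  0.2425] yaw -8.180344449050953 shift mm [-1.6129 -0.3485 60.4562] roll -0.000529610545642632 tilt z [ 0.0025 -0.0012 -1.    ]
```

View pics/w2.png

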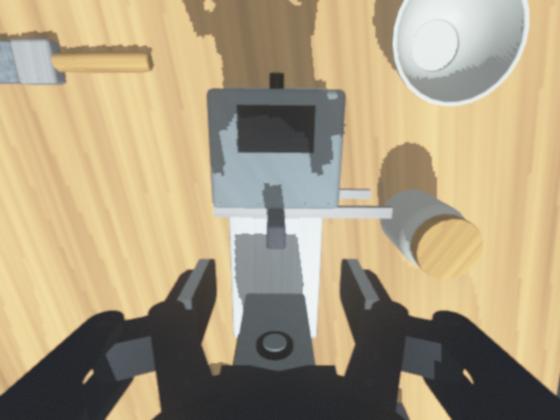

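The tab sits at (276,230), centred between the fingers at x≈216 and 341. I'll descend and pinch.

>>> {"name": "arm_command", "arguments": {
  "series": [
    [60, [-1, 0, 30], 0],
    [60, [-1, 0, 58], 0],
    [60, [-1, 0, 58], 0],
    [8, [-1, 0, 58], 0],
    [8, [-1, 0, 58], 0],
    [8, [-1, 0, 58], 0],
    [8, [-1, 0, 58], 0],
    [8, [-1, 0, 58], 0]
  ],
  "squeeze": 25
}}

```text
t: 3.38
eef_pos: [0.582, -0.1707, 0.1838]
tool_rot: [0.0, 0.998, -0.07, 0.001]
contact_force: [-1.5, -0.1, 6.3]
gripper_width: 0.134
```

>>> {"name": "arm_command", "arguments": {
  "series": [
    [8, [8, 0, 0], 0],
    [8, [16, 0, 0], 0],
    [8, [24, 0, 0], 0],
    [8, [30, 0, 0], 0],
    [8, [35, 0, 0], 0],
    [8, [38, 0, 0], 0],
    [8, [40, 0, 0], 0],
    [8, [40, 0, 0], 0]
  ]
}}

```text
t: 4.38
eef_pos: [0.6209, -0.1766, 0.1838]
tool_rot: [0.0, 0.998, -0.07, 0.0]
contact_force: [-3.0, -0.8, 8.4]
gripper_width: 0.136
```

```bash
python3 - <<'E'
from h import *
o=status.get_obs(); print(o['eef_pos'],o['contact_force'],o['gripper_width'],o['t'])
E
```

```text
[ 0.6209 -0.1766  0.1838] [-3.0089 -0.8068  8.3896] 0.13598512116726277 4.375
```

>>> {"name": "arm_command", "arguments": {
  "series": [
    [8, [2, 0, 0], 0],
    [8, [4, 0, 0], 0],
    [8, [4, 0, 0], 0]
  ]
}}

```text
t: 4.75
eef_pos: [0.6213, -0.1766, 0.1837]
tool_rot: [0.0, 0.998, -0.07, -0.004]
contact_force: [-16.8, 1.5, 17.7]
gripper_width: 0.13
```

At the stop: the force rose to 17 N and the tab moved no further. I'll relax, release and rise.

>>> {"name": "arm_command", "arguments": {
  "series": [
    [8, [-3, 0, 0], 0],
    [40, [-3, 0, 0], 0],
    [40, [-3, 0, 0], 0],
    [60, [-3, 0, 0], 0],
    [60, [-3, 0, -25], 0],
    [60, [-3, 0, -80], 0],
    [60, [-3, 0, -130], 0],
    [60, [-3, 0, -160], 0]
  ]
}}

```text
t: 5.75
eef_pos: [0.6226, -0.1761, 0.3453]
tool_rot: [0.0, 0.998, -0.07, 0.002]
contact_force: [-0.8, -0.2, 0.1]
gripper_width: 0.706
```

```bash
python3 - <<'E'
from h import *
m=camera_model('wrist'); 
cv2.imwrite('pics/w3.png',read_camera('wrist')); np.save('w3.npy',m,allow_pickle=True)
go([0.515,0.11,0.40],-6.6)
E
```

```text
t 5.8 tcp [ 0.6239 -0.1762  0.349 ] yaw -8.023897009207351 shift mm [-147.3321 -268.1722  -52.3749] roll -0.02485169101996805 tilt z [ 0.0082 -0.0017 -1.    ]
```

View pics/w3.png

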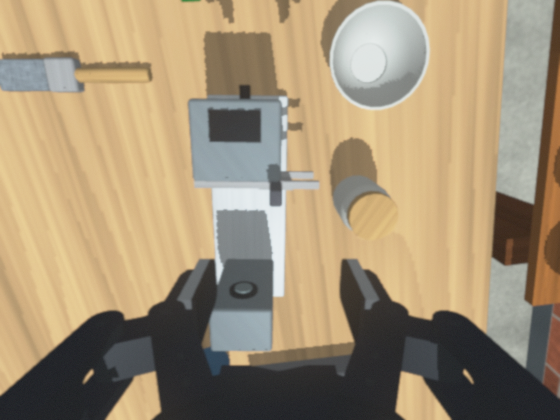

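Tab now at (276,190), near the housing's right side: the shutter is open. Next, the rack.

>>> {"name": "arm_command", "arguments": {
  "series": [
    [85, [-10, -30, -40], 0],
    [85, [-27, -90, -65], 0.02],
    [85, [-45, -150, -72], 0.02],
    [85, [-65, -205, -72], 0.02],
    [85, [-90, -260, -72], 0.02],
    [85, [-115, -315, -72], 0.02],
    [85, [-140, -365, -72], 0.02],
    [85, [-148, -376, -72], 0.02]
  ]
}}

```text
t: 6.8
eef_pos: [0.5254, 0.2216, 0.4143]
tool_rot: [-0.001, 0.997, -0.076, -0.0]
contact_force: [1.2, 0.0, 0.6]
gripper_width: 0.991
```

>>> {"name": "arm_command", "arguments": {
  "series": [
    [85, [0, 0, 0], 0],
    [85, [0, 0, 0], 0]
  ]
}}

```text
t: 7.05
eef_pos: [0.5287, 0.2148, 0.414]
tool_rot: [0.001, 0.997, -0.081, 0.0]
contact_force: [0.0, -0.6, -0.1]
gripper_width: 0.997
```

```bash
python3 - <<'E'
from h import *
m=camera_model('wrist'); I=read_camera('wrist')
cv2.imwrite('pics/w4.png',I); np.save('w4.npy',m,allow_pickle=True)
go([0.515,0.11,0.40],-6.6)
E
```

```text
t 7.1 tcp [0.5288 0.2146 0.414 ] yaw -9.369222480811706 shift mm [  3.427  105.4737  14.1085] roll -0.048332050010410015 tilt z [-0.0001 -0.0009 -1.    ]
```

View pics/w4.png

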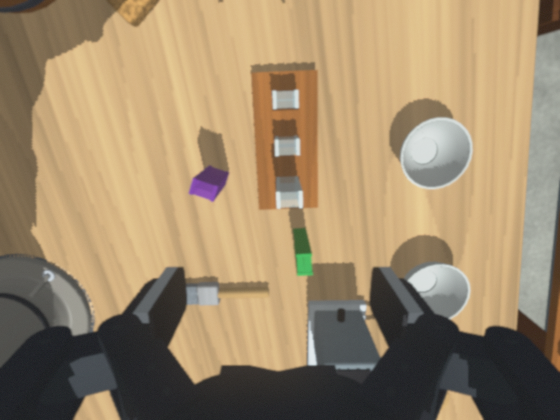

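```bash
python3 - <<'E'
import cv2
t=cv2.imread('pics/w4.png')
cv2.imwrite('pics/c_w4.png',cv2.resize(t[60:220,240:330],None,fx=3.7,fy=3.7,interpolation=cv2.INTER_CUBIC))
cv2.imwrite('pics/c_w4b.png',cv2.resize(t[165:215,255:325],None,fx=10,fy=10,interpolation=cv2.INTER_CUBIC))
E
```

```text
(no output)
```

View pics/c_w4.png

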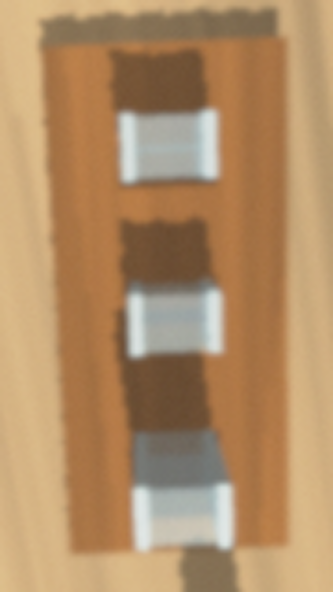

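View pics/c_w4b.png

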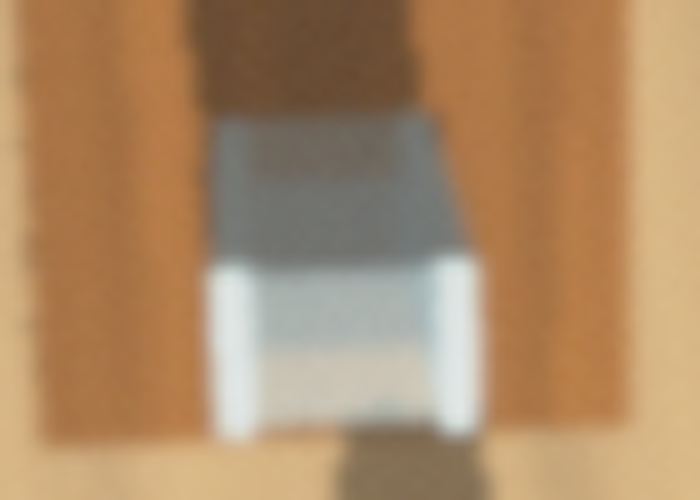

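```bash
python3 - <<'E'
from h import *
m=np.load('w4.npy',allow_pickle=True).item()
C=lambda u,v:(255+u/10-.45,165+v/10-.45); D=lambda u,v:(240+u/3.7-.36,60+v/3.7-.36)
P={}
for n,p,z in [('TL',C(208,262),.12),('TR',C(483,258),.12),('BL',C(217,440),.12),('BR',C(480,436),.12),
 ('rTL',D(43,45),.025),('rTR',D(287,38),.025),('rBL',D(71,552),.025),('rBR',D(288,545),.025)]:
    P[n]=onz(m,p,z); print(n,P[n])
w=lambda a,b:np.linalg.norm(P[a]-P[b])
an=lambda a,b:np.degrees(np.arctan2(*(P[b]-P[a])[1::-1]))
print(w('TL','TR'),w('BL','BR'),w('TL','BL'),w('TR','BR'),an('TL','TR'),an('BL','BR'))
print('centre',sum(P[k] for k in('TL','TR','BL','BR'))/4)
print('rack',w('rTL','rTR'),w('rTL','rBL'),an('rTL','rTR'),an('rBL','rBR'),an('rTL','rBL'),an('rTR','rBR'))
rc=sum(P[k] for k in('rTL','rTR','rBL','rBR'))/4; th=np.radians(-6.6)
print(rc, rc[:2]-.066*np.array([-np.sin(th),np.cos(th)]))
g=rc
E
```

```text
TL [0.5201 0.1886 0.12  ]
TR [0.5572 0.1831 0.12  ]
BL [0.5172 0.1634 0.12  ]
BR [0.5533 0.158  0.12  ]
rTL [0.5102 0.3525 0.025 ]
rTR [0.6081 0.339  0.025 ]
rBL [0.4826 0.1392 0.025 ]
rBR [0.5815 0.1263 0.025 ]
0.037497177913190835 0.03648662934006845 0.02540589410511545 0.025359026806756533 -8.508656328169616 -8.454091457421331
centre [0.5369 0.1733 0.12  ]
rack 0.09887333644950111 0.21509230405789678 -7.850718889772674 -7.434212512718867 -97.35934038698922 -97.13389029905242
[0.5456 0.2393 0.025 ] [0.538  0.1737]
```

Candidates in w4: glass at (286,98), (287,147) and (289,192), green at (303,252), purple at (208,183). The block at (289,192) is the tall one: its long side face is visible there and in the scene view, and its top fits z=0.12 at 37×25 mm. I'll move above it.

```bash
python3 - <<'E'
from h import *
go([0.537,0.1735,0.21],-7.6)
E
```

```text
t 7.1 tcp [0.5288 0.2146 0.414 ] yaw -9.369222480811706 shift mm [ 14.7783  39.0731 204.0515] roll -0.03087875749046672 tilt z [-0.0001 -0.0009 -1.    ]
```

>>> {"name": "arm_command", "arguments": {
  "series": [
    [75, [5, 13, 40], -0.02],
    [75, [10, 26, 90], -0.03],
    [75, [15, 39, 140], -0.03],
    [75, [15, 39, 180], -0.03],
    [75, [15, 39, 204], -0.03],
    [75, [15, 39, 204], -0.03],
    [75, [15, 39, 204], -0.03]
  ]
}}

```text
t: 7.98
eef_pos: [0.5373, 0.1755, 0.2114]
tool_rot: [-0.0, 0.998, -0.066, 0.001]
contact_force: [0.9, -0.3, 0.8]
gripper_width: 0.879
```

```bash
python3 - <<'E'
from h import *
m=camera_model('wrist'); I=read_camera('wrist')
cv2.imwrite('pics/w5.png',I); np.save('w5.npy',m,allow_pickle=True)
go([0.537,0.1735,0.098],-7.6)
for n in('top','scene'): cv2.imwrite(f'pics/{n}5.png',read_camera(n))
E
```

```text
t 8.025 tcp [0.5374 0.1758 0.2117] yaw -7.508151603412392 shift mm [ -0.32     2.441  113.7163] roll 0.0016030569331312804 tilt z [ 0.0022  0.0007 -1.    ]
```

View pics/w5.png

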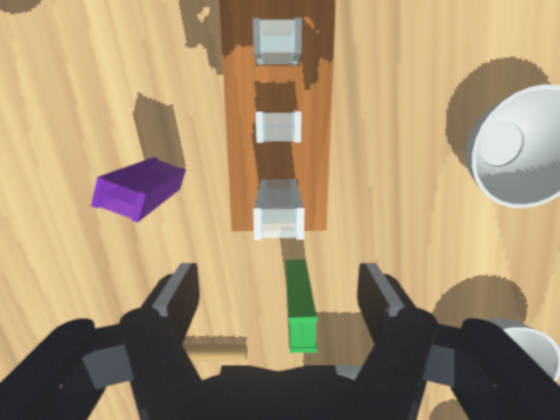

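```bash
python3 - <<'E'
from h import *
t=cv2.imread('pics/w5.png')
cv2.imwrite('pics/c_w5.png',cv2.resize(t[170:250,240:320],None,fx=8,fy=8,interpolation=cv2.INTER_CUBIC)[:600])
E
```

```text
(no output)
```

View pics/c_w5.png

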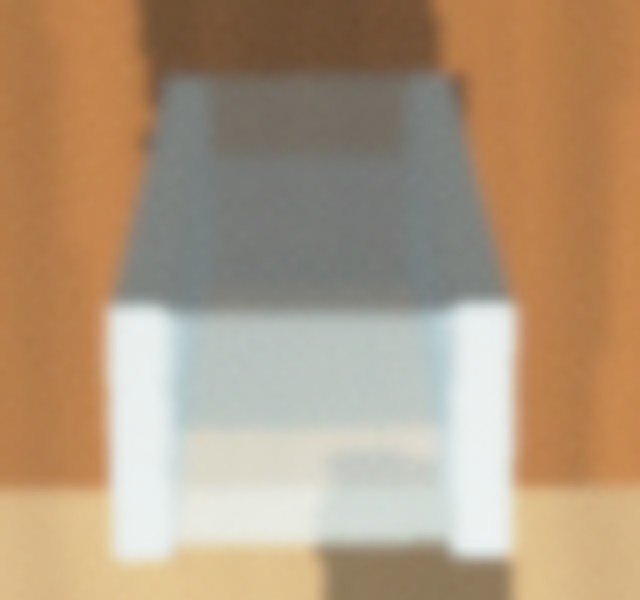

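```bash
python3 - <<'E'
from h import *
m=np.load('w5.npy',allow_pickle=True).item()
C=lambda u,v:(240+u/8-.44,170+v/8-.44)
P=[onz(m,C(*p),.12) for p in [(106,304),(517,302),(112,560),(511,558)]]
for p in P: print(p)
print(sum(P)/4, [np.linalg.norm(P[a]-P[b]) for a,b in((0,1),(2,3),(0,2),(1,3))],[np.degrees(np.arctan2(*(P[b]-P[a])[1::-1])) for a,b in((0,1),(2,3))])
c=sum(P)/4
go([c[0],c[1],.098],-7.6)
E
```

```text
[0.5201 0.188  0.12  ]
[0.5567 0.1833 0.12  ]
[0.5168 0.1634 0.12  ]
[0.5535 0.1587 0.12  ]
[0.5368 0.1733 0.12  ] [np.float64(0.036945253656806405), np.float64(0.03702113975543334), np.float64(0.02479425761737671), np.float64(0.024787217677848482)] [np.float64(-7.282301180124608), np.float64(-7.271885124833167)]
t 8.125 tcp [0.5372 0.176  0.2117] yaw -7.47668486050534 shift mm [ -0.2856   2.8504 113.7074] roll 0.0021522552017377446 tilt z [ 0.0024  0.0006 -1.    ]
```

The measurement repeats: 37×25 mm top at (0.5368, 0.1733), yaw −7.3°. I'll descend and grip the frosted ends.

>>> {"name": "arm_command", "arguments": {
  "series": [
    [75, [0, 3, 20], 0],
    [75, [0, 3, 50], 0],
    [75, [0, 3, 80], 0],
    [75, [0, 3, 102], 0],
    [75, [0, 3, 113], 0],
    [75, [0, 3, 113], 0],
    [75, [0, 3, 113], 0]
  ]
}}

```text
t: 9.0
eef_pos: [0.5367, 0.1733, 0.0984]
tool_rot: [-0.0, 0.998, -0.065, 0.001]
contact_force: [0.7, 0.1, 0.1]
gripper_width: 0.878
```

```bash
python3 - <<'E'
from h import *
go([.5368,.1733,.098],-7.3)
cv2.imwrite('pics/w6.png',read_camera('wrist'))
E
```

```text
t 9.0 tcp [0.5367 0.1733 0.0984] yaw -7.452901555507837 shift mm [ 0.1167 -0.0003  0.4006] roll -0.0026686355750326573 tilt z [ 0.0018  0.0006 -1.    ]
```

View pics/w6.png

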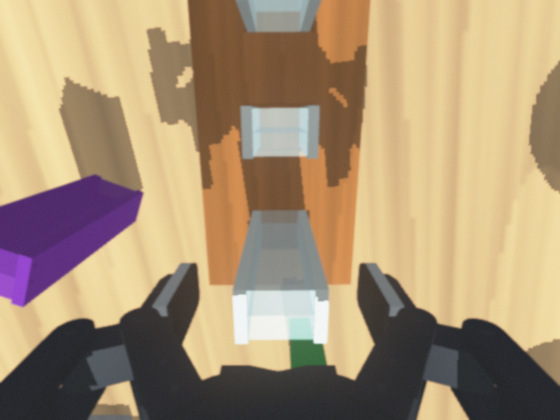

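The block (234–327) lies centred between the fingers (197, 360). Closing.

>>> {"name": "arm_command", "arguments": {
  "series": [
    [50, [0, 0, 0], 0],
    [30, [0, 0, 0], 0],
    [30, [0, 0, 0], 0],
    [30, [0, 0, 0], 0],
    [30, [0, 0, 0], 0]
  ],
  "squeeze": 40
}}

```text
t: 9.68
eef_pos: [0.5362, 0.1731, 0.0977]
tool_rot: [-0.0, 0.998, -0.065, 0.0]
contact_force: [-0.1, -0.2, 4.9]
gripper_width: 0.421
```

>>> {"name": "arm_command", "arguments": {
  "series": [
    [30, [0, 0, -6], 0],
    [30, [0, 0, -14], 0],
    [30, [0, 0, -24], 0],
    [30, [0, 0, -40], 0],
    [30, [0, 0, -70], 0],
    [30, [0, 0, -110], 0],
    [30, [0, 0, -150], 0],
    [30, [0, 0, -190], 0]
  ]
}}

```text
t: 10.68
eef_pos: [0.5355, 0.173, 0.2896]
tool_rot: [-0.0, 0.998, -0.065, 0.0]
contact_force: [0.8, 0.2, -2.2]
gripper_width: 0.42
```

>>> {"name": "arm_command", "arguments": {
  "series": [
    [30, [0, 0, -30], 0],
    [30, [0, 0, -40], 0],
    [30, [0, 0, -40], 0]
  ]
}}

```text
t: 11.05
eef_pos: [0.5358, 0.173, 0.3275]
tool_rot: [-0.0, 0.998, -0.065, 0.0]
contact_force: [0.1, 0.7, -2.4]
gripper_width: 0.417
```

```bash
python3 - <<'E'
from h import *
for n in('top','scene'): cv2.imwrite(f'pics/{n}7.png',read_camera(n))
cv2.imwrite('pics/w7.png',read_camera('wrist'))
o=status.get_obs(); print(o['gripper_width'],o['contact_force'])
go([.569,-.238,.33],-8.15)
t=cv2.imread('pics/w3.png')
cv2.imwrite('pics/c_w3.png',cv2.resize(t[80:210,175:325],None,fx=4.6,fy=4.6,interpolation=cv2.INTER_CUBIC))
E
```

```text
0.4197920321489706 [ 0.0631 -0.2898 -1.5731]
t 11.2 tcp [0.5352 0.1725 0.3257] yaw -7.443663731445254 shift mm [ 86.7042 402.6865  -3.9599] roll 0.012327893512531034 tilt z [-0.0026 -0.0009 -1.    ]
```

View pics/scene7.png

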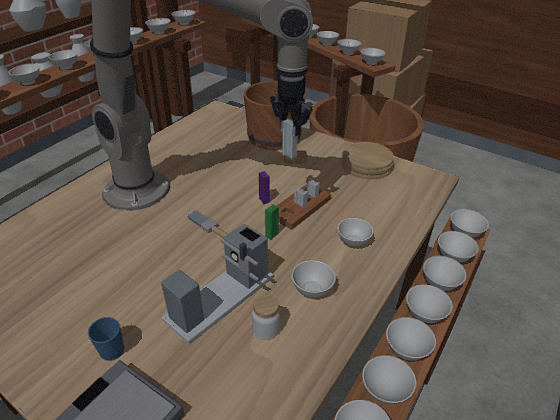

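View pics/w7.png

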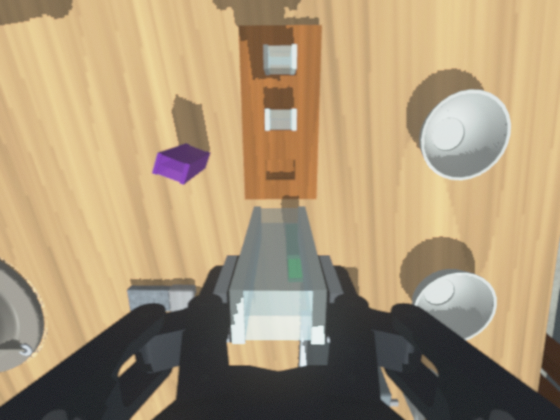

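View pics/c_w3.png

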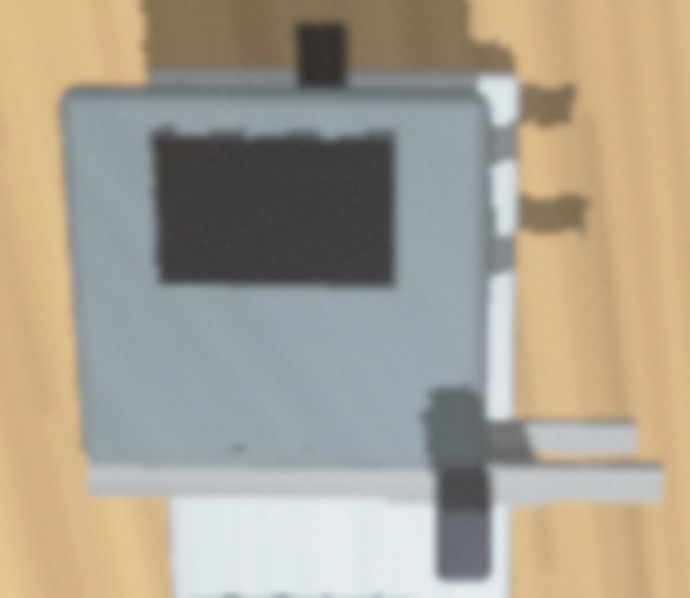

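>>> {"name": "arm_command", "arguments": {
  "series": [
    [30, [5, 25, -5], 0],
    [30, [16, 75, -10], 0.01],
    [30, [28, 130, -10], 0.012],
    [30, [40, 185, -10], 0.012],
    [30, [52, 240, -10], 0.012],
    [30, [64, 295, -10], 0.012],
    [30, [75, 345, -10], 0.012],
    [30, [82, 380, -10], 0.012]
  ]
}}

```text
t: 12.2
eef_pos: [0.5671, -0.2175, 0.3355]
tool_rot: [0.0, 0.997, -0.072, -0.001]
contact_force: [0.0, 0.4, -1.8]
gripper_width: 0.416
```

>>> {"name": "arm_command", "arguments": {
  "series": [
    [30, [4, 17, 0], 0],
    [30, [5, 23, 0], 0],
    [30, [5, 23, 0], 0],
    [30, [5, 23, 0], 0]
  ]
}}

```text
t: 12.7
eef_pos: [0.57, -0.236, 0.3374]
tool_rot: [-0.0, 0.998, -0.07, 0.0]
contact_force: [-0.2, 1.0, -2.0]
gripper_width: 0.416
```

```bash
python3 - <<'E'
from h import *
go([.569,-.238,.33],-8.15)
m=camera_model('wrist'); I=read_camera('wrist'); np.save('w8.npy',m,allow_pickle=True)
cv2.imwrite('pics/w8.png',I); 
for n in('top','scene'): cv2.imwrite(f'pics/{n}8.png',read_camera(n))
o=status.get_obs(); print(o['gripper_width'],o['contact_force'],o['joint_vel'],o['q'])
E
```

```text
t 12.7 tcp [ 0.57   -0.236   0.3374] yaw -7.992759598574176 shift mm [-0.6923  2.1157  7.4314] roll 0.0027443627220384626 tilt z [ 0.0002  0.0006 -1.    ]
0.4136231540095657 [-0.3954  0.6837 -1.7905] [ 0.0044  0.0016  0.0045 -0.0016  0.0008  0.0005  0.0019] [ 0.5592  0.3377 -0.3495  1.571   0.1195  1.2538  0.0502]
```

View pics/w8.png

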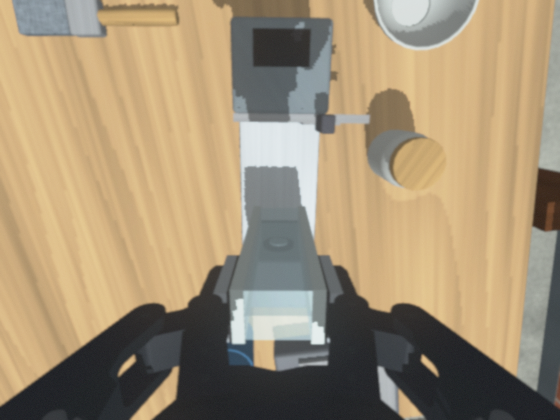

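View pics/scene8.png

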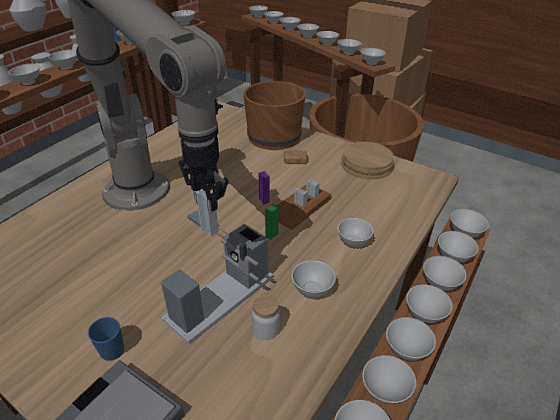

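```bash
python3 - <<'E'
from h import *
t=cv2.imread('pics/w8.png')
cv2.imwrite('pics/c_w8.png',cv2.resize(t[10:140,215:345],None,fx=4.6,fy=4.6,interpolation=cv2.INTER_CUBIC))
cv2.imwrite('pics/c_w8b.png',cv2.resize(t[200:345,205:355],None,fx=4.1,fy=4.1,interpolation=cv2.INTER_CUBIC))
E
```

```text
(no output)
```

View pics/c_w8.png

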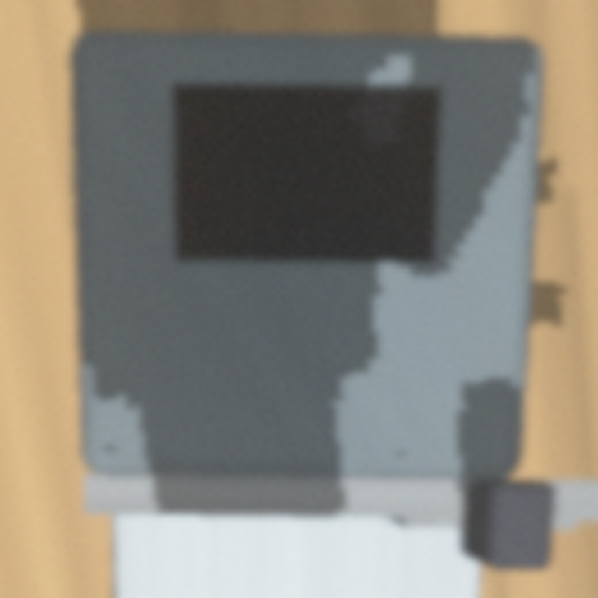

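View pics/c_w8b.png

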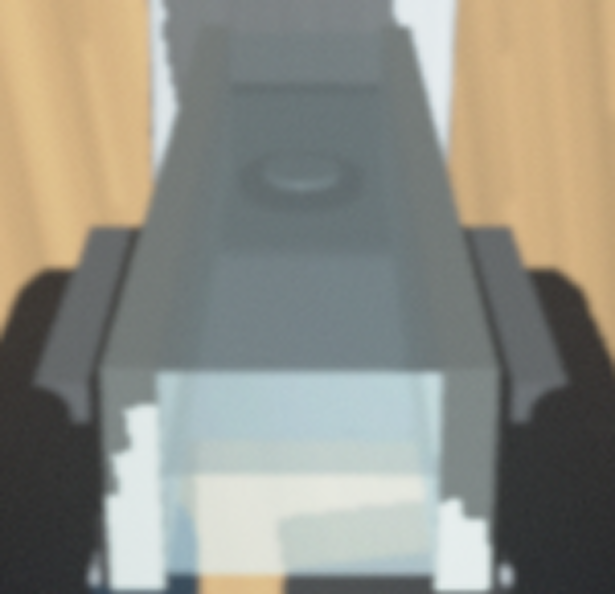

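```bash
python3 - <<'E'
from h import *
m=np.load('w8.npy',allow_pickle=True).item()
A=lambda u,v:(215+u/4.6-.4,10+v/4.6-.4); B=lambda u,v:(205+u/4.1-.38,200+v/4.1-.38)
tz=.3374
def rep(name,pts,z):
    P=[onz(m,p,z) for p in pts]; c=sum(P)/len(P)
    print(name,'c',c,'w',[np.linalg.norm(P[i]-P[i+1]).round(4) for i in range(0,len(P),2)],'ang',[np.degrees(np.arctan2(*(P[i+1]-P[i])[1::-1])).round(2) for i in range(0,len(P),2)]); return c
lc=rep('lamp',[A(85,472),A(522,474),A(75,38),A(543,40)],.155)
b=rep('base',[A(116,570),A(481,570)],.018); b2=rep('base2',[B(152,140),B(452,140)],.018)
bt=rep('blocktop',[B(99,371),B(500,371),B(107,590),B(494,590)],tz+.022)
bb=rep('blockbot +y edge',[B(205,25),B(410,25)],tz-.088)
ln=rep('lens',[B(302,174)],.115)
u=np.array([-np.sin(np.radians(-8.15)),np.cos(np.radians(-8.15))]); x=np.array([u[1],-u[0]])
for n,p in dict(lamp=lc,base=b,base2=b2,lens=ln,blocktop=bt,bb=bb,mid0=np.array([.5703,-.2379])).items():
    print(n,'gauge-x coord (about 0.57,-0.238) mm',1000*x@(p[:2]-[.57,-.238]),'y',1000*u@(p[:2]-[.57,-.238]))
E
```

```text
lamp c [ 0.588  -0.1231  0.155 ] w [np.float64(0.0886), np.float64(0.0876)] ang [np.float64(-8.26), np.float64(-8.23)]
base c [ 0.578  -0.1889  0.018 ] w [np.float64(0.1088)] ang [np.float64(-8.01)]
base2 c [ 0.5559 -0.3344  0.018 ] w [np.float64(0.1104)] ang [np.float64(-8.01)]
blocktop c [ 0.5691 -0.2364  0.3594] w [np.float64(0.0368), np.float64(0.0377)] ang [np.float64(-8.01), np.float64(-8.01)]
blockbot +y edge c [ 0.5721 -0.2237  0.2494] w [np.float64(0.0353)] ang [np.float64(-8.01)]Traceback (most recent call last):
  File "<stdin>", line 12, in <module>
  File "<stdin>", line 7, in rep
IndexError: list index out of range
```

```bash
python3 - <<'E'
from h import *
u=np.array([-np.sin(np.radians(-8.2)),np.cos(np.radians(-8.2))]); x=np.array([u[1],-u[0]])
for n,p in dict(lamp=(.588,-.1231),base=(.578,-.1889),base2=(.5559,-.3344),blocktop=(.5691,-.2364),bb=(.5721,-.2237),lampw1=(.5819,-.1626),recw1=(.5588,-.3132),recBw1=(.5502,-.3686),lensw1=(.5589,-.3089),base1=(.5768,-.1945),base1b=(.5704,-.2361)).items():
    d=np.array(p)-[.57,-.238]; print(n,'gx %.1f gy %.1f'%(1000*x@d,1000*u@d))
E
```

```text
lamp gx 1.4 gy 116.3
base gx 0.9 gy 49.7
base2 gx -0.2 gy -97.4
blocktop gx -1.1 gy 1.5
bb gx 0.0 gy 14.5
lampw1 gx 1.0 gy 76.3
recw1 gx -0.4 gy -76.0
recBw1 gx -1.0 gy -132.1
lensw1 gx -0.9 gy -71.8
base1 gx 0.5 gy 44.0
base1b gx 0.1 gy 1.9
```

The block is within about 1–2 mm of the beam axis, with yaw matching. I'll lower it about 180 mm.

>>> {"name": "arm_command", "arguments": {
  "series": [
    [30, [1, 1, 20], 0],
    [30, [1, 1, 50], 0],
    [30, [1, 1, 80], 0],
    [30, [1, 1, 110], 0],
    [30, [1, 1, 135], 0.003],
    [30, [1, 1, 155], 0.003],
    [30, [1, 1, 170], 0.003],
    [30, [1, 1, 178], 0.003]
  ]
}}

```text
t: 13.85
eef_pos: [0.5705, -0.239, 0.1587]
tool_rot: [-0.0, 0.997, -0.072, -0.0]
contact_force: [0.6, 0.2, -2.1]
gripper_width: 0.418
```

>>> {"name": "arm_command", "arguments": {
  "series": [
    [30, [0, 0, 1], 0],
    [30, [0, 0, 1], 0],
    [30, [0, 0, 1], 0],
    [30, [0, 0, 1], 0]
  ]
}}

```text
t: 14.35
eef_pos: [0.5707, -0.2392, 0.1588]
tool_rot: [0.0, 0.997, -0.072, 0.0]
contact_force: [0.3, -0.0, -1.4]
gripper_width: 0.418
```

```bash
python3 - <<'E'
from h import *
go([.57,-.238,.1577],-8.2)
m=camera_model('wrist'); I=read_camera('wrist'); np.save('w9.npy',m,allow_pickle=True)
cv2.imwrite('pics/w9.png',I); 
for n in('top','scene'): cv2.imwrite(f'pics/{n}9.png',read_camera(n))
s=cv2.imread('pics/scene9.png'); cv2.imwrite('pics/c_s9.png',cv2.resize(s[190:345,150:290],None,fx=4,fy=4,interpolation=cv2.INTER_CUBIC)[:600])
o=status.get_obs(); print(o['t'],o['gripper_width'],o['contact_force'],o['joint_vel'])
E
```

```text
t 14.35 tcp [ 0.5707 -0.2392  0.1588] yaw -8.313198887387419 shift mm [-0.8924 -1.0561  1.0892] roll -0.0019756932945048716 tilt z [ 0.0008 -0.0003 -1.    ]
14.5 0.41657225243307827 [-0.1397 -0.4894 -2.3642] [-0.      0.0034  0.001  -0.0008 -0.0013 -0.0018 -0.0014]
```

View pics/w9.png

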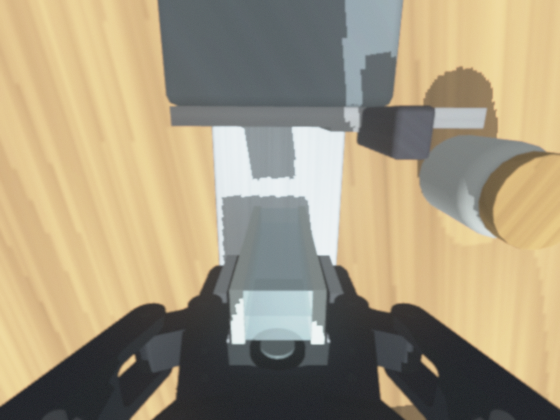

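View pics/c_s9.png

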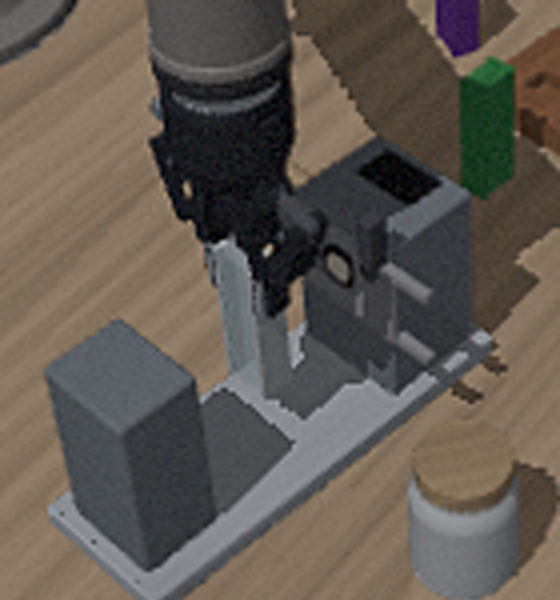

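```bash
python3 - <<'E'
from h import *
m=np.load('w9.npy',allow_pickle=True).item(); s=camera_model('scene')
o=status.get_obs(); p=o['eef_pos']; print(p)
u=np.array([np.sin(np.radians(8.2)),np.cos(np.radians(8.2))]); x=np.array([u[1],-u[0]])
def g(n,pts,z):
    P=[onz(m,q,z) for q in pts]; c=sum(P)/len(P); d=c[:2]-[.57,-.238]; print(n,c,'gx %.1f gy %.1f'%(1000*x@d,1000*u@d),[1000*np.linalg.norm(P[i]-P[i+1]) for i in range(0,len(P)-1,2)])
g('base r150',[(214,150),(344,150)],.018); g('base r190',[(217,190),(341,190)],.018)
g('lamp front',[(169,103),(394,105)],.155)
g('blocktop',[(229,290.5),(327,290.5)],p[2]+.022)
for lab,q,z in [('lamp hole',np.array([.57,-.238])+.075*u,.115),('bottom +x -y corner',np.array([.57,-.238])+.018*x-.012*u,.07),('bottom -x -y',np.array([.57,-.238])-.018*x-.012*u,.07),('bottom +x+y',np.array([.57,-.238])+.018*x+.012*u,.07)]:
    uv=proj(s,[q[0],q[1],z]); print(lab,(uv-[150,190]+.37)*4)
E
```

```text
[ 0.5706 -0.2391  0.1585]
base r150 [ 0.5775 -0.1944  0.018 ] gx 1.2 gy 44.3 [np.float64(108.54365415195007)]
base r190 [ 0.5726 -0.2283  0.018 ] gx 1.2 gy 10.0 [np.float64(107.50512097326673)]
lamp front [ 0.5828 -0.1615  0.155 ] gx 1.7 gy 77.6 [np.float64(88.04029365504051)]
blocktop [ 0.5716 -0.2279  0.1805] gx 0.1 gy 10.2 [np.float64(36.98170485165516)]
lamp hole [337.7605 263.9313]
bottom +x -y corner [263.996  396.9544]
bottom -x -y [226.6994 368.825 ]
bottom +x+y [291.1915 376.5313]
```

All checks agree to about 1–2 mm: the lamp hole is predicted at (338,264) and seen at (340,266), and the block's bottom corner is predicted at (264,397) and seen at about (264,400). Handing in.

```bash
python3 - <<'E'
from h import *
print(bot.hand_in()); o=status.get_obs(); print(o['t'],o['eef_pos'],o['gripper_width'])
E
```

```text
the job is handed in; nothing more can be done
None
the job is handed in; nothing more can be done
```

I slid the shutter open, lifted the tall glass block out of the rack by its frosted ends, and handed in with it held upright in the middle of the light path. The last robot clock reading was 14.5 s. The hand-in gave no verdict, and no state could be read after it.

- **Shutter:** The tab moved about 39 mm, then stopped moving while the force rose to about 17 N, so it is at its stop. The later pictures show the lamp opening uncovered.
- **Grip:** The finger opening reads about 36 mm, which matches the block's width between its frosted ends. The grip is 40 N, about 88 mm above the block's underside.
- **Position:** The last picture and pose measurements put the block about 1–1.5 mm from the beam axis sideways and 1–2 mm from midway. The window is about 1 mm above beam height.
- **Angle:** The block is square to the beam within about 1°. The tool points straight down, and no tilt of the block showed in the pictures.
- **Clearances:** The block's underside is about 50 mm above the gauge's base plate. The wrist force shows only the block's weight.
- **Other objects:** The two short blocks were still in the rack after the lift. I saw nothing else disturbed.

The small disagreements were all well inside the tolerances. Estimates of the gauge's angle ranged from −8.0° to −9.0°, its sideways centre varied by up to 1.7 mm, and the housing widths came out 2–4 mm short, probably because of rounded edges.

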